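Check the inner lid of the tumbling barrel

ROBOT

A 7-joint arm with a two-finger parallel gripper is mounted at the origin on the work surface. World frame = base frame: x ahead of the robot, y to its left, z up, the work surface at z = 0. Lengths are in m, angles in degrees, forces in N, time in s.
With the tool pointing down it reaches from about 0.425 to 1.025 m from the base axis. Payload 9.4 kg.
Tool frame: the origin (TCP) lies on the centre line of the jaws, within the pads' length; the fingertips stand 14 mm ahead of it and the grasp point (between the pads) lies 5 mm behind it; z points along the fingers, y is the direction in which the jaws open and shut (so a half turn about z gives the same grasp; the last joint's range is limited). The gripper opens to 85 mm and grips with 20 to 120 N. Pads are 22 mm wide; open, the fingers measure 114 mm over their backs; the gripper's body (76 mm by 85 mm) begins 54 mm behind the grasp point. The pads swing forward as they close: fully open they stand 13 mm farther back than shut.
Start: joints at [-76.931, 34.337, -0.143, 91.639, 0.103, 54.024, -4.572], TCP at [0.218, 0.692, 0.245] pointing down, gripper open.
Joint ranges: [-147.43, 147.43], [-19.82, 112.94], [-74.19, 73.91], [6.32, 146.72], [-59.91, 239.91], [6.04, 106.73], [-150.56, 150.56]. Speed limits (degrees/s): [127.2, 127.2, 172.46, 172.46, 180, 180, 180].

INTERFACE

Orientations are given as a 3x3 rotation matrix whose columns are the frame's x, y, z axes.
In Python, from rig import move_ptp, servo_line, goto_joints, gripper_to, hold, ik, state, grab_frame, MotionError, hand_in gives the robot as it stands. Calls block until the motion is done:
- move_ptp(position, orientation): joint-space move of the TCP to a pose.
- servo_line(position, orientation=None, velocity=0.15): straight line of the TCP; orientation=None keeps the orientation; velocity is the mean speed in m/s.
- goto_joints(angles): joint-space move.
- gripper_to(opening, newtons=None): finger opening in m; newtons is the grip in N (None keeps the last); returns when the fingers have stopped.
- hold(seconds).
- ik(position, orientation): joint angles nearest the present ones, or None.
- state(): the state.
- grab_frame(name): name is "scene" or "side" or "wrist"; returns a dict with "img" (420x560x3 uint8, red, green, blue), "z_map" (420x560 float32, m along the optical axis (not along the pixel's ray), 0 where there is no reading), "fx", "fy", "cx", "cy" (pixels), "rvec" (rotation vector, rad) and "tvec" (3), from world to camera coordinates, as OpenCV has them. Camera axes: x right, y down, z forward; pixel columns grow to the right and rows downward; lengths in m; the calibration is good to about 2 mm. The wrist camera is an equidistant fisheye: a pixel r from the principal point sees the ray r / f radians off the axis. A picture is of the moment at which its call begins.
A pose or a line that the arm cannot do raises MotionError and nothing moves.
- hand_in(): hands the job in, once; it reports no verdict.
The state is a dict: "clock": time; "joint_positions": joint angles; "joint_vel": joint speeds; "tau": joint torques, N m; "tcp_pos": TCP position; "eef_rot": TCP orientation; "wrist_force": force on the tool from outside, world axes, zero at the start; "torque": the same for the moment, N m; "opening": finger opening in m.
Only numpy, scipy, OpenCV 4.12 (cv2) and the standard library are available. Lean on these libraries where they do the work, as an engineer would, in place of code of your own. Each camera call takes 0.05 s, during which the arm holds its last target.

TASK

Pull the lower tray of the bench rack out by its handle right to the stop, so that the black tumbling barrel stands clear of the upper tray; then carry the two nested lids over together by the red knob of the inner lid, lower them onto the barrel until the inner lid is fully home, and only then let go of the knob. To see how the inner lid has seated, take the silver outer lid by its black grip ring and lift it straight up on its own, leaving the inner lid in place and undisturbed. Finish while still holding the outer lid level above the barrel, its lower edge 2 cm or more higher than the top of the red knob; the two lids must not part anywhere but on the barrel, and the other things on the bench stay where they are.

Things in the scene. Friction and masses are not known exactly. Their poses are not given: they have to be found in the camera images.
- rack: bench-top steel angle rack, fixed, 360 mm wide, 300 mm deep, 250 mm high, with two wooden trays; its upper tray (underside 165 mm above the bench, putter heads in it up to 240 mm) is fixed and covers the back of the lower one. Origin: middle of its front at bench height. Its own -x points out of the front (the way the lower tray slides out), +x to its back, z up.
- tray (a joint): how far the lower tray (370 deep, 300 wide, 45 mm high, underside 28 mm above the bench) is pulled out along its level runners, in m. 0 = in, its front board 75 mm ahead of the rack's front; 0.195 = at its stop, fully out. Starts 0.005 to 0.045 out, resists with about 4 N and stays where it is left. The barrel is held fast in it.
- tray_handle (a point): middle of the lower tray's steel bar handle: a level round bar 11 mm thick and 110 mm long, across the tray's front, its axis 35 mm in front of the front board and 58 mm above the bench. Can be pinched from above, fingers closing along the rack's x. Moves with the tray.
- barrel_mouth (a point): centre of the mouth of the upright black rubber barrel, level with its rim, 135 mm above the bench; barrel 124 mm outside diameter, 95 mm high, mouth 100 mm diameter. Moves with the tray: 160 mm behind the tray's front board, 195 mm behind the handle; with the tray at its stop, 110 mm in front of the rack's front.
- inner_lid: inner lid, loose, 0.28 kg. Origin: centre of its underside, z up. White plug 95 mm diameter, 0 to 12 mm high, 4 mm chamfer at its foot; white flange 128 mm diameter, 12 to 18 mm; red stem 22 mm diameter to 47 mm; red round knob 28 mm diameter, 47 to 74 mm, standing up through the outer lid. Home on the barrel the flange rests on the rim, the origin 12 mm below barrel_mouth.
- knob_top (a point): centre of the top of the inner lid's red knob, 74 mm above the inner lid's origin. The knob shows 30 mm above the nested outer lid's grip ring: gripped there and lifted, it carries both lids, the outer one resting on the inner one's flange.
- outer_lid: outer lid, loose, 0.24 kg, silver, 139 mm diameter. Origin: centre of the skirt's lower edge, z up. Skirt 0 to 12 mm (inside diameter 133 mm), flat top 12 to 16 mm, black grip ring 16 to 38 mm (58 mm outside, 40 mm inside diameter, open through). It just rests on the inner lid's flange: nested, its origin is 6 mm above the inner lid's; lifted by its ring it leaves the inner lid behind.
- grip_ring (a point): centre of the top of the outer lid's black grip ring, 38 mm above the outer lid's origin
- clamp_bar: bystander: steel clamp bar of the barrel, 150 x 26 mm, with a T screw, 56 mm high, lying near the lids on the side away from the tray; origin centre of underside
- blade_head: bystander: steel blade putter head, 112 mm long, hosel 60 mm high; origin centre of underside
- mallet_head: bystander: black mallet putter head, 100 mm wide, hosel 56 mm high; origin centre of underside
- polish_bottle: bystander: white bottle with a red cap, 56 mm diameter, 112 mm high; origin centre of underside
- ferrule_jar: bystander: amber jar with a steel cap, 68 mm diameter, 85 mm high; origin centre of underside
Not all that is in view belongs to the job. Of the things that look like the inner_lid, the middle-sized one is meant.

How it is judged (in metres and radians):
On the way, in this order (a step that is already met when the one before it is completed fails the run):
1. the lower tray is out to its stop (within 15 mm) (value of joint tray above 0.18 m), for 0.1 s.
2. both lids, still nested, are on the barrel with the inner lid home, and the knob is let go (z of inner_lid in the frame of barrel_mouth below -0.009 m and horizontal distance between inner_lid and barrel_mouth below 0.005 m and angle between inner_lid's own z axis and vertical below 0.05 rad and z of outer_lid in the frame of inner_lid below 0.01 m and contact force between the fingers and inner_lid below 0.1 N), for 0.2 s.
At the end, for the whole second after the job is handed in: Outer lid held by the fingers alone, still, level within 11 deg, within 60 mm of the barrel axis, its lower edge 86 mm or more above the inner lid's origin; inner lid untouched and home (9 mm or more below barrel_mouth, within 5 mm of its axis, tilt < 0.05 rad); tray past 0.17 m (z of inner_lid in the frame of barrel_mouth below -0.009 m and horizontal distance between inner_lid and barrel_mouth below 0.005 m and angle between inner_lid's own z axis and vertical below 0.05 rad and value of joint tray above 0.17 m and z of outer_lid in the frame of inner_lid above 0.086 m and horizontal distance between outer_lid and barrel_mouth below 0.06 m and angle between outer_lid's own z axis and vertical below 0.2 rad and linear speed of outer_lid below 0.03 m/s and linear speed of inner_lid below 0.02 m/s and contact force between the fingers and outer_lid above 1 N and contact force between each of outer_lid, the fingers and inner_lid below 0.1 N and contact force between outer_lid and rack below 0.1 N and contact force between anything else and inner_lid above 0.5 N); the arm keeps its last pose, push and grip.
It fails at once if the outer lid is parted from the inner lid (more than 10 mm) while the inner lid is not home on the barrel (z of outer_lid in the frame of inner_lid above 0.016 m and not (z of inner_lid in the frame of barrel_mouth below -0.007 m and horizontal distance between inner_lid and barrel_mouth below 0.007 m)).
It fails at once if the lids are let go over the barrel more than 8 mm above home (horizontal distance between inner_lid and barrel_mouth below 0.08 m and z of inner_lid in the frame of barrel_mouth above -0.004 m and contact force between the fingers and inner_lid below 0.05 N).
It fails at once if another thing on the bench is moved by more than 30 mm (distance of any of clamp_bar, blade_head, mallet_head, polish_bottle, ferrule_jar from where it was at the start of the episode above 0.03 m).
It also fails if it takes over 64 s, if anything falls off the work surface, if the arm or the gripper's body presses on something with over 40 N, if the wrist force passes 120 N, or if a joint passes its speed limit or range.

## Working session

There is one attempt and no reset: what is moved stays moved. The work goes in short steps, each a Python script; the robot and the scene stay as the last script left them, time stands still between calls to the robot, and variables do not carry over. Pictures are saved under pics/ and viewed, and the job is handed in when it is done.

```bash
ls; mkdir -p pics
cat > h.py <<'E'
import numpy as np, cv2
from rig import *
def save(n,f): cv2.imwrite('pics/'+n,f["img"][:,:,::-1])
def world(f):
    z=f["z_map"]; v,u=np.mgrid[0:z.shape[0],0:z.shape[1]]
    P=np.stack([(u-f["cx"])/f["fx"]*z,(v-f["cy"])/f["fy"]*z,z],-1)
    R=cv2.Rodrigues(np.array(f["rvec"],float))[0]; t=np.array(f["tvec"],float).ravel()
    return (P-t)@R
E
python3 - <<'E'
from h import *
for n in ("scene","side","wrist"):
    f=grab_frame(n); save(n+"0.png",f); print(n,f["fx"],f["cx"],f["rvec"],f["tvec"])
    np.savez(''+n+'0.npz',**f)
s=state();print(s["clock"],s["tcp_pos"],s["eef_rot"],s["opening"])
E
```

```text
pics
scene 506.0418829802219 287.51433327078297 [ 0.70779604  2.7734703  -0.8530402 ] [ 0.46915874 -0.09111768  1.53783221]
side 396.174310116438 280.2278057241081 [ 2.10557233 -0.12329497  0.05413689] [-0.51540987  0.07524082  1.02839646]
wrist 325.19226210127806 282.5673903881753 [-2.30499283 -1.69195695 -0.28007124] [-0.72511498 -0.04192728  0.38232531]
0.15 [0.21748464 0.6912598  0.2445997 ] [[-9.53917036e-01  3.00070370e-01 -2.49242281e-04]
 [ 3.00070451e-01  9.53916307e-01 -1.18449248e-03]
 [-1.17674821e-04 -1.20469780e-03 -9.99999267e-01]] 0.08536781842475762
```

View pics/scene0.png

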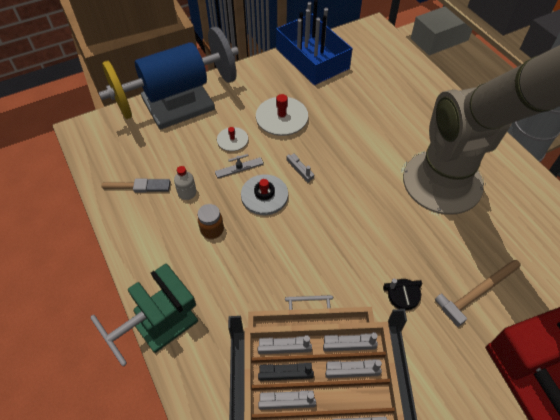

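View pics/side0.png

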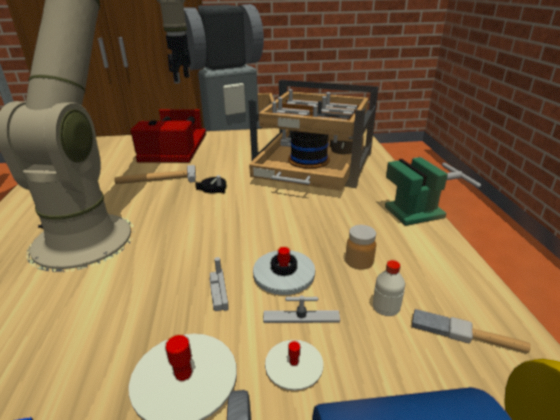

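View pics/wrist0.png

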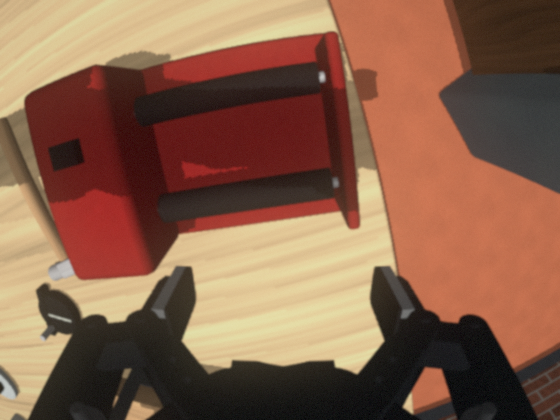

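The scene view shows the nested lids at about (264,192) with their red knob, the handle bar at (310,299), and the rack at the bottom. The bare lids at (282,115) and (232,137) are decoys. Next I'll work out positions.

Run:
```python
from h import *
np.set_printoptions(precision=4,suppress=True)
for n in("scene","side"):
    f=dict(np.load(n+"0.npz")); W=world(f); im=f["img"].astype(int); r,g,b=im[...,0],im[...,1],im[...,2]
    v,u=np.mgrid[0:420,0:560]
    red=(r>90)&(g<0.35*r)&(b<0.35*r)
    box=((abs(u-264)<25)&(abs(v-190)<20)) if n=="scene" else ((abs(u-284)<30)&(abs(v-262)<25))
    m=red&box&(f["z_map"]>0); P=W[m]; print(n,"red n",m.sum(),"zmax",P[:,2].max())
    T=P[P[:,2]>np.percentile(P[:,2],97)-0.003] ; print(" top mean",T.mean(0),"n",len(T),"mid",(T.min(0)+T.max(0))/2,"ext",np.ptp(T,axis=0))
    # all nearby points
    c=T.mean(0)
    d=np.hypot(W[...,0]-c[0],W[...,1]-c[1])
    for lo,hi in((0.012,0.030),(0.048,0.054),(0.016,0.0262)):
        q=(d<0.085)&(W[...,2]>lo)&(W[...,2]<hi)&(f["z_map"]>0); Q=W[q]
        if len(Q): print(" z",lo,hi,len(Q),np.median(Q[:,2]),"mid",(Q.min(0)+Q.max(0))/2,"ext",np.ptp(Q,axis=0))
    # handle
    hb=((abs(u-310)<32)&(abs(v-299)<9)) if n=="scene" else ((abs(u-290)<28)&(abs(v-180)<9))
    q=hb&(W[...,2]>0.05)&(W[...,2]<0.07)&(f["z_map"]>0);Q=W[q];print(" handle",len(Q),Q.mean(0),(Q.min(0)+Q.max(0))/2,np.ptp(Q,axis=0))
    uu,ss,vt=np.linalg.svd(Q[:,:2]-Q[:,:2].mean(0));print(vt[0],ss)
    vis=np.zeros((420,560),np.uint8);vis[m]=255;vis[q]=128;
    if n=="scene":
        # height map listing obstacles
        for nm,(a,bb) in dict(clamp=(239,166),blade=(300,167),bottle=(182,172),jar=(209,214),mallet=(405,290)).items(): print(nm,W[bb,a])
```

```text
scene red n 47 zmax 0.07745681769017067
 top mean [ 0.5035 -0.2027  0.0756] n 21 mid [ 0.5033 -0.2035  0.0759] ext [0.0218 0.0191 0.0031]
 z 0.012 0.03 1184 0.02163065010349261 mid [ 0.5023 -0.2025  0.021 ] ext [0.1408 0.1382 0.0177]
 z 0.048 0.054 19 0.04961815822402007 mid [ 0.5041 -0.1953  0.0508] ext [0.043  0.0424 0.0055]
 z 0.016 0.0262 1061 0.021559902644266823 mid [ 0.5023 -0.2024  0.0211] ext [0.1408 0.1381 0.0102]
 handle 253 [0.5667 0.1647 0.0613] [0.5657 0.1692 0.0604] [0.1068 0.0735 0.0145]
[-0.8903  0.4554] [0.5768 0.1054]
clamp [ 0.5226 -0.3294  0.0223]
blade [ 0.3638 -0.2344  0.0274]
bottle [ 0.6974 -0.317   0.1104]
jar [ 0.6836 -0.1715  0.0812]
mallet [0.3248 0.2471 0.0221]
side red n 128 zmax 0.0773224853969715
 top mean [ 0.503  -0.2112  0.0758] n 52 mid [ 0.5031 -0.211   0.0757] ext [0.02   0.0218 0.0032]
 z 0.012 0.03 1652 0.023872534209123213 mid [ 0.5035 -0.2063  0.021 ] ext [0.1378 0.1425 0.0179]
 z 0.048 0.054 22 0.0516421630216915 mid [ 0.5045 -0.2128  0.0517] ext [0.0271 0.0149 0.0044]
 z 0.016 0.0262 1515 0.023890633174890066 mid [ 0.5036 -0.206   0.0211] ext [0.1376 0.1419 0.0101]
 handle 396 [0.5781 0.177  0.0603] [0.5696 0.1823 0.06  ] [0.1581 0.1102 0.0198]
[ 0.9013 -0.4332] [0.839  0.3667]
```

Run:
```python
from h import *
for n,(x,y,w,h) in dict(scene=(220,140,140,105),side=(230,70,140,130)).items():
    f=dict(np.load(n+"0.npz")); a=f["img"][y:y+h,x:x+w,::-1]; cv2.imwrite('pics/z_%s.png'%n,cv2.resize(a,None,fx=4,fy=4,interpolation=cv2.INTER_CUBIC))
```

```text
(no output)
```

View pics/z_scene.png

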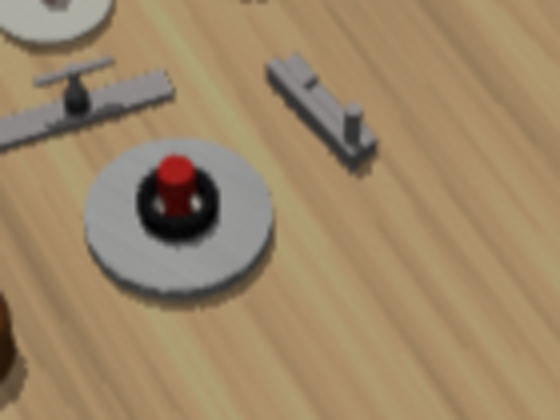

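View pics/z_side.png

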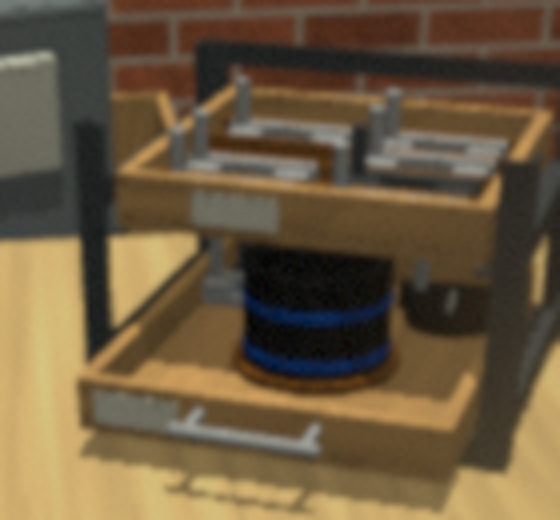

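Run:
```python
from h import *
np.set_printoptions(precision=4,suppress=True)
f=dict(np.load("scene0.npz")); W=world(f); v,u=np.mgrid[0:420,0:560]
q=(u>230)&(u<410)&(v>280)&(v<345)&(f["z_map"]>0)
# front board of lower tray top 73mm
for nm,lo,hi in(("handle",0.056,0.068),("board",0.069,0.077),("upper",0.19,0.26)):
    m=q&(W[...,2]>lo)&(W[...,2]<hi)
    if nm=="handle": m&=(v<308)
    n,l,st,_=cv2.connectedComponentsWithStats(m.astype(np.uint8))
    k=1+st[1:,4].argmax(); P=W[l==k]; vx=cv2.fitLine(P[:,:2].astype(np.float32),cv2.DIST_HUBER,0,.01,.01).ravel()
    t=(P[:,:2]-vx[2:])@vx[:2]; print(nm,st[k],P.mean(0),vx,np.degrees(np.arctan2(vx[1],vx[0])),t.min(),t.max(),"mid",vx[2:]+vx[:2]*(t.min()+t.max())/2)
# rack direction from upper tray long edges: all points z 0.15..0.26 in rack region
m=(u>225)&(u<420)&(v>300)&(W[...,2]>0.1)&(W[...,2]<0.3)&(f["z_map"]>0)
print(cv2.minAreaRect(W[m][:,:2].astype(np.float32)))
```

```text
handle [285 296  48  12 244] [0.5664 0.1648 0.0615] [ 0.8967 -0.4426  0.5758  0.1592] -26.270712 -0.06865149895830977 0.047957081066148974 mid [0.5665 0.1637]
board [248 307 126  21 711] [0.5812 0.2028 0.0728] [ 0.9013 -0.4332  0.5718  0.2048] -25.670485 -0.13730483532783602 0.16266627543641735 mid [0.5832 0.1993]
upper [ 245  309  162   36 1714] [0.5974 0.299  0.2093] [ 0.902  -0.4318  0.5974  0.299 ] -25.579948 -0.14912903896501267 0.1796983497518172 mid [0.6112 0.2924]
((0.6616169214248657, 0.35911327600479126), (0.2042798548936844, 0.3611588180065155), 63.79775619506836)
```

The handle sits at about (0.566, 0.164). Rack x is about (0.433, 0.901), and the lids are at (0.503, -0.204). I'll grasp the handle first.

```bash
cat >> h.py <<'E'
d=np.array([0.4325,0.9016,0.0]) # rack +x
def Ry(y):
    y=np.array([y[0],y[1],0.0]);y/=np.linalg.norm(y);z=np.array([0,0,-1.0]);return np.column_stack([np.cross(y,z),y,z])
def st(t=""):
    s=state();print(t,round(s["clock"],2),np.round(s["tcp_pos"],4),"F",np.round(s["wrist_force"],1),"op",round(s["opening"],4),flush=True);return s
E
python3 - <<'E'
from h import *
R=Ry(d);h=np.array([0.5663,0.1643,0])
print(ik(h+[0,0,0.2],R), ik(h-0.17*d+[0,0,.053],R))
servo_line([0.218,0.692,0.36],velocity=0.25)
move_ptp(h+[0,0,0.2],R); gripper_to(0.034,40); st("above")
f=grab_frame("wrist"); save("w1.png",f); f=grab_frame("side"); save("s1.png",f)
E
```

```text
[-24.89124111  28.2390271    4.59830803 112.51162267  -3.42781491
  39.37658448  46.18551578] [ -6.35938363  37.39893793  -2.19626187 129.88030442   6.02613446
  12.80953838  50.39114973]
above 3.63 [0.5663 0.1643 0.2   ] F [ 0.1 -0.3 -0.2] op 0.0341
```

View pics/w1.png

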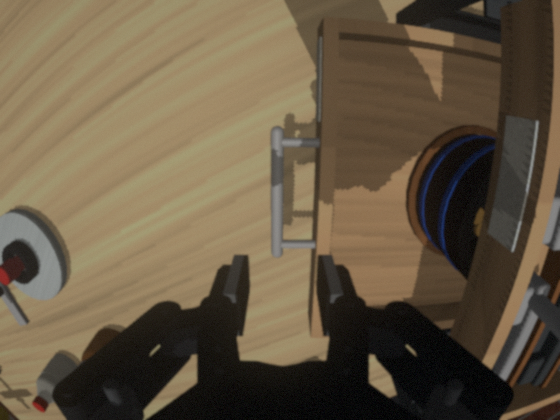

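View pics/s1.png

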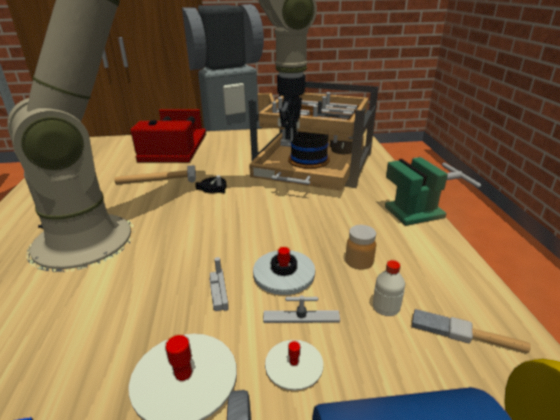

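The wrist view has the bar at x≈278 px, vertical and centred between the fingers (midpoint ≈282), so it's aligned. I'll descend, pinch and pull.

Run:
```python
from h import *
R=Ry(d);h=np.array([0.5663,0.1643,0])
servo_line(h+[0,0,0.08],R,velocity=0.15)
servo_line(h+[0,0,0.053],R,velocity=0.06); st("down")
gripper_to(0.0,50); s=st("closed")
if 0.007<s["opening"]<0.016:
    p0=h+[0,0,0.053]
    t=0.0
    while t<0.2:
        t+=0.14 if t==0 else 0.006
        servo_line(p0-t*d,R,velocity=0.12 if t==0.14 else 0.05)
        s=st("%.3f"%t); F=np.array(s["wrist_force"])
        if F@d>16: break
    hold(0.2); st("end")
    f=grab_frame("scene"); save("c2.png",f); np.savez("scene2.npz",**f)
    f=grab_frame("side"); save("s2.png",f); np.savez("side2.npz",**f)
```

```text
down 5.28 [0.5662 0.1643 0.0527] F [-1.2  0.4  0.7] op 0.0338
closed 5.62 [0.5661 0.1637 0.0533] F [-1.8 -3.8  4.4] op 0.0094
0.140 6.94 [0.5048 0.0385 0.0532] F [-3.9  1.3  8.7] op 0.0091
0.146 7.21 [0.5023 0.0334 0.0532] F [-4.5  2.   7.8] op 0.0092
0.152 7.47 [0.4996 0.028  0.0533] F [-5.1  1.4  8.1] op 0.0093
0.158 7.74 [0.497  0.0226 0.0533] F [-4.8  2.6  8. ] op 0.0094
0.164 8.01 [0.4944 0.0172 0.0532] F [-4.9  2.6  8.6] op 0.0091
0.170 8.28 [0.4917 0.0118 0.0532] F [-5.   2.5  9.1] op 0.0092
0.176 8.54 [0.489  0.0064 0.0532] F [-4.2  1.6  8.7] op 0.0094
0.182 8.81 [0.4864 0.001  0.0532] F [-5.1  1.8  8.3] op 0.0094
0.188 9.07 [ 0.4837 -0.0045  0.0532] F [-4.7  2.4  9.8] op 0.0092
0.194 9.34 [ 0.4824 -0.0073  0.0533] F [-2.3 12.4  6.6] op 0.0092
0.200 9.61 [ 0.4823 -0.0076  0.0533] F [ 2.5 33.8  2. ] op 0.0096
end 9.81 [ 0.4824 -0.0076  0.0533] F [ 1.8 34.3  1.3] op 0.0092
```

View pics/c2.png

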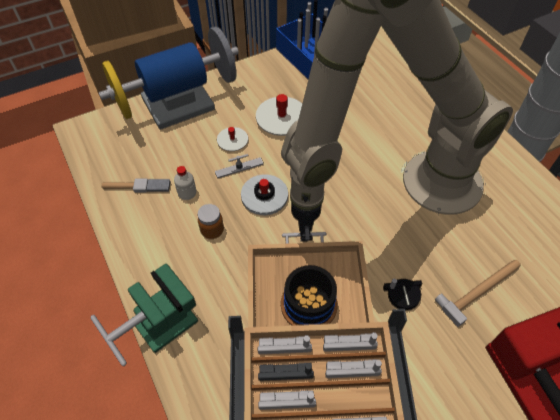

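View pics/s2.png

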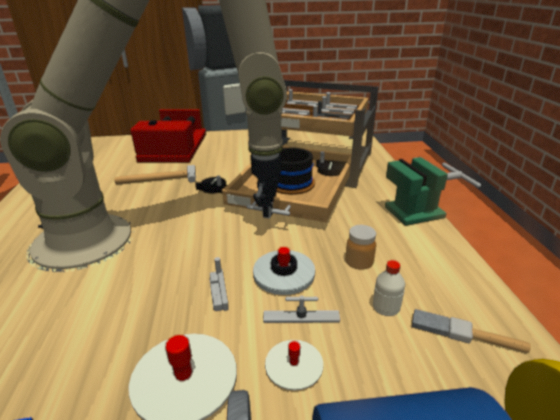

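The force rose to 34 N with the TCP stalled, and the barrel now stands clear at about (310,290) in the scene view, so the tray is at its stop. Next I'll release the handle, measure the barrel and move over the lids.

Run:
```python
from h import *
np.set_printoptions(precision=4,suppress=True)
R=Ry(d);p=np.array([0.4828,-0.0068,0.0533])
servo_line(p,R,velocity=0.05); gripper_to(0.034); st("rel")
servo_line(p+[0,0,0.127],R,velocity=0.2)
k=np.array([0.503,-0.204,0]); print(ik(k+[0,0,.061],R),ik([.567,.168,.2],R))
move_ptp(k+[0,0,0.17],R); gripper_to(0.06); st("above lids")
for n in("scene","side"):
    f=grab_frame(n); save(n[:2]+"3.png",f); np.savez(n+"3.npz",**f); W=world(f); v,u=np.mgrid[0:420,0:560]
    for c in[np.array([.567,.168])]:
        dd=np.hypot(W[...,0]-c[0],W[...,1]-c[1]); m=(dd<.09)&(W[...,2]>.129)&(W[...,2]<.143)&(f["z_map"]>0); P=W[m][:,:2]
        print(n,len(P),"zmed",np.median(W[m][:,2]),"mid",(P.min(0)+P.max(0))/2,np.ptp(P,axis=0))
        print(cv2.minEnclosingCircle(P.astype(np.float32)),cv2.fitEllipse(cv2.convexHull(P.astype(np.float32))))
f=grab_frame("wrist"); save("w3.png",f)
```

```text
rel 10.61 [ 0.4828 -0.0075  0.0533] F [-0.1 -0.2  0.3] op 0.0342
[ 14.0313  38.1614   3.0071 123.485   -5.8686  18.4823  86.3372] [-26.8622  28.4248   7.0067 112.4012  -5.2408  39.4712  47.7298]
above lids 12.57 [ 0.5032 -0.2031  0.1701] F [-0.6 -0.3  0.1] op 0.06
scene 765 zmed 0.13445740595305344 mid [0.5699 0.1701] [0.1228 0.124 ]
((0.5703263282775879, 0.1704772263765335), 0.06251198798418045) ((0.5698584914207458, 0.17073094844818115), (0.12272028625011444, 0.12363242357969284), 159.29835510253906)
side 102 zmed 0.1359023143278898 mid [0.6099 0.1576] [0.0445 0.1042]
((0.6027309894561768, 0.15760774910449982), 0.053746547549963) ((0.588270902633667, 0.16389474272727966), (0.08700805902481079, 0.11319411545991898), 177.53395080566406)
```

View pics/sc3.png

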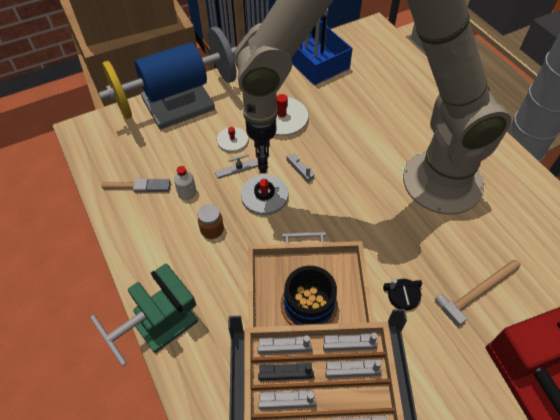

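View pics/w3.png

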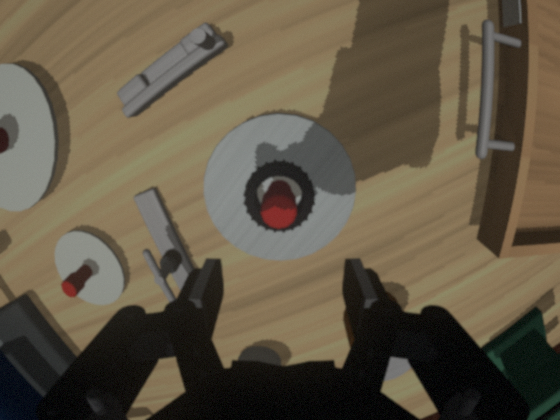

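Handle released; the barrel mouth in the scene view is at about (0.570, 0.1705). In the wrist view the knob (280,205) is centred between the fingers. I'll grip the knob.

Run:
```python
from h import *
np.set_printoptions(precision=4,suppress=True)
R=Ry(d);k=np.array([0.503,-0.204,0])
servo_line(k+[0,0,0.1],R,velocity=0.15)
servo_line(k+[0,0,0.063],R,velocity=0.05); st("down")
gripper_to(0.0,60); s=st("closed")
f=grab_frame("wrist"); save("w4.png",f)
f=grab_frame("side"); save("s4.png",f)
```

```text
down 14.23 [ 0.503 -0.204  0.063] F [-0.3  0.5  0.9] op 0.0601
closed 14.63 [ 0.503  -0.2046  0.0635] F [-2.  -2.4  6.2] op 0.0259
```

View pics/w4.png

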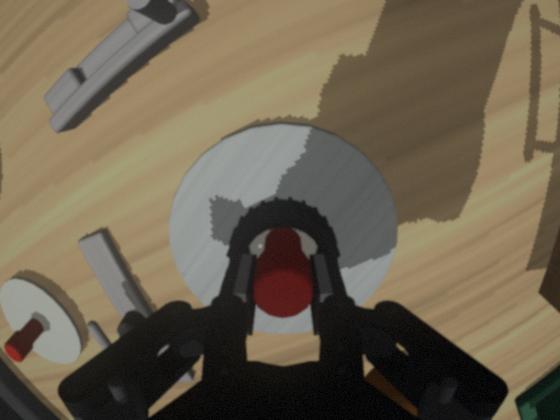

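View pics/s4.png

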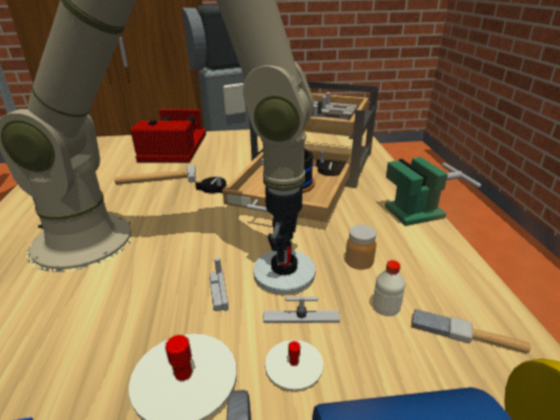

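Gripped: the opening reads 26 mm, and the bar read about 2 mm under its true size the same way. The ring and disc sit level and undisturbed. Lifting and carrying now.

```bash
cat > meas.py <<'E'
from h import *
np.set_printoptions(precision=4,suppress=True)
def lid(f,c,zt,tol=0.004,rad=.085):
    W=world(f);dd=np.hypot(W[...,0]-c[0],W[...,1]-c[1]);m=(dd<rad)&(abs(W[...,2]-zt)<tol)&(f["z_map"]>0);P=W[m].astype(np.float32)
    if len(P)<10: print("few",len(P));return
    A=np.c_[P[:,:2]-P[:,:2].mean(0),np.ones(len(P))];co=np.linalg.lstsq(A,P[:,2],rcond=None)[0]
    print("n",len(P),"zmed",np.median(P[:,2]),"mid",(P.min(0)+P.max(0))[:2]/2,"circ",cv2.minEnclosingCircle(P[:,:2].copy()),"ell",cv2.fitEllipse(cv2.convexHull(P[:,:2].copy()))[:2],"tilt",np.degrees(co[:2]))
E
python3 - <<'E'
from meas import *
R=Ry(d)
servo_line([0.503,-0.2046,0.12],R,velocity=0.08); st("lift")
servo_line([0.503,-0.2046,0.27],R,velocity=0.2)
b=np.array([0.5685,0.1695])
servo_line([b[0],b[1],0.27],R,velocity=0.2); hold(0.2); s=st("over")
for n in("scene","side"):
    f=grab_frame(n); save(n[:2]+"5.png",f); np.savez(n+"5.npz",**f)
    # flat top of outer lid at inner origin+22mm = TCP-.0635+.022
    lid(f,b,s["tcp_pos"][2]-.0415)
E
```

```text
lift 15.6 [ 0.5028 -0.2044  0.1197] F [-1.1 -0.2 -4.7] op 0.0261
over 18.75 [0.5685 0.1689 0.2701] F [ 0.5 -0.7 -4.7] op 0.0255
n 1961 zmed 0.22831479 mid [0.5687 0.1717] circ ((0.5677089691162109, 0.17179620265960693), 0.07023841142654419) ell ((0.5682888627052307, 0.17106947302818298), (0.1372869610786438, 0.14002558588981628)) tilt [0.0063 0.0013]
n 521 zmed 0.23055746 mid [0.5706 0.162 ] circ ((0.5709332823753357, 0.16662701964378357), 0.07014922052621841) ell ((0.5707997679710388, 0.16690348088741302), (0.13758359849452972, 0.13981042802333832)) tilt [0.0289 1.0554]
```

View pics/sc5.png

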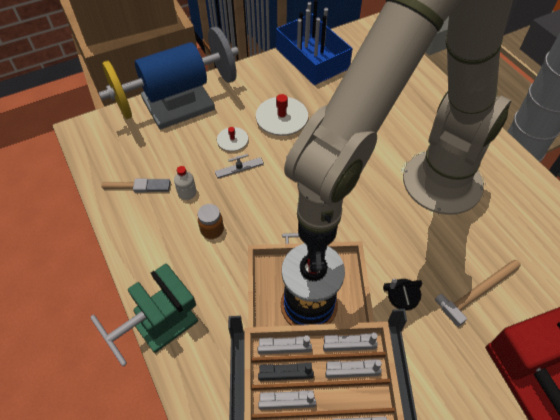

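View pics/si5.png

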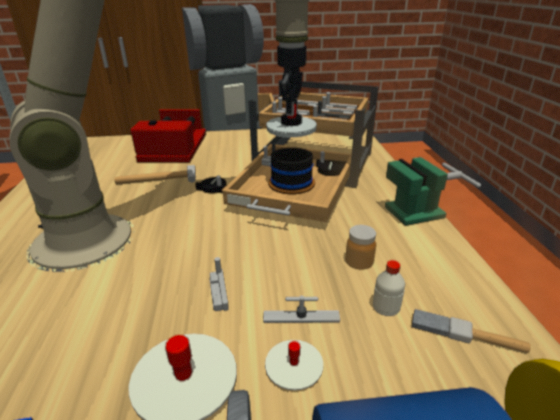

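The lids ride level. In the scene view the lid centre is within 2 mm of the barrel's measured centre. I'll correct by that offset and descend while watching the force.

Run:
```python
from meas import *
R=Ry(d); b=np.array([0.5697,0.1685])
servo_line([b[0],b[1],0.208],R,velocity=0.12); s=st("pre")
z=0.208; F0=np.array(s["wrist_force"])
while z>0.1835:
    z-=0.002; servo_line([b[0],b[1],z],R,velocity=0.03); s=st("%.4f"%z)
    F=np.array(s["wrist_force"])-F0
    if F[2]>12 or np.hypot(*F[:2])>12: break
for n in("scene","side"):
    f=grab_frame(n); save(n[:2]+"6.png",f); np.savez(n+"6.npz",**f)
    lid(f,b,.145)
```

```text
pre 19.52 [0.5701 0.1686 0.2083] F [ 1.  -0.7 -5.1] op 0.026
0.2060 19.77 [0.5699 0.1686 0.2066] F [ 0.1 -0.2 -4.6] op 0.0259
0.2040 20.02 [0.5697 0.1685 0.204 ] F [-0.4  1.4 -5.2] op 0.0261
0.2020 20.27 [0.5696 0.1685 0.2018] F [-0.2 -0.1 -5.1] op 0.026
0.2000 20.52 [0.5696 0.1685 0.1998] F [ 0.4 -1.1 -4.6] op 0.026
0.1980 20.77 [0.5696 0.1685 0.1978] F [ 0.2  0.9 -4.4] op 0.0258
0.1960 21.02 [0.5696 0.1685 0.1959] F [ 0.3 -0.4 -5.7] op 0.026
0.1940 21.27 [0.5696 0.1685 0.1938] F [ 0.5 -0.6 -4. ] op 0.0256
0.1920 21.52 [0.5696 0.1685 0.1919] F [ 0.5 -0.5 -5.5] op 0.0262
0.1900 21.77 [0.5696 0.1685 0.1899] F [ 0.4 -0.5 -5.2] op 0.0256
0.1880 22.02 [0.5696 0.1684 0.1878] F [-0.2  0.  -6.2] op 0.0257
0.1860 22.27 [0.57   0.1686 0.1865] F [-1.6  0.2  2.5] op 0.0259
0.1840 22.52 [0.5705 0.1695 0.1864] F [-6.   1.2 20.1] op 0.0258
n 1699 zmed 0.14489116 mid [0.5706 0.1723] circ ((0.5704214572906494, 0.17222782969474792), 0.07010749727487564) ell ((0.5704187154769897, 0.17182156443595886), (0.13794155418872833, 0.13869422674179077)) tilt [ 0.066  -0.0579]
n 538 zmed 0.1469822 mid [0.5727 0.1673] circ ((0.5722323060035706, 0.16789786517620087), 0.07176914066076279) ell ((0.5728969573974609, 0.16884449124336243), (0.13699518144130707, 0.14189188182353973)) tilt [0.0834 0.8951]
```

View pics/si6.png

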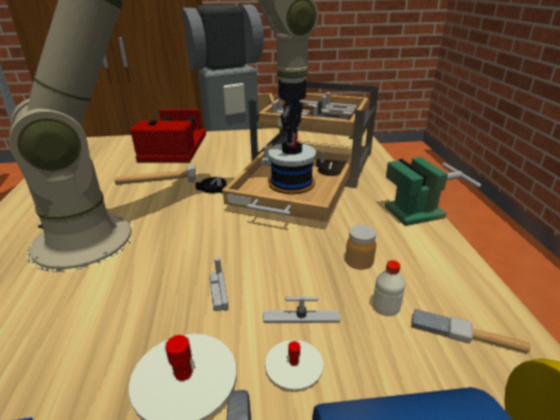

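Contact came at TCP z=0.1865, exactly the predicted home height, and the silver top reads 0.145, level. I'll ease the load and release the knob.

Run:
```python
from meas import *
R=Ry(d); b=np.array([0.5697,0.1685])
servo_line([0.5701,0.169,0.1862],R,velocity=0.03); st("ease")
gripper_to(0.085,40); hold(0.4); s=st("rel")
f=grab_frame("wrist"); save("w7.png",f)
for n in("scene","side"):
    f=grab_frame(n); save(n[:2]+"7.png",f); np.savez(n+"7.npz",**f)
    lid(f,b,.145)
    lid(f,b,.197,.003,.03)
```

```text
ease 22.87 [0.5704 0.1692 0.1865] F [-1.9  0.7  5.1] op 0.0259
rel 23.88 [0.5701 0.169  0.1862] F [0.1 0.2 0.2] op 0.085
n 1670 zmed 0.1449635 mid [0.5704 0.172 ] circ ((0.5703856945037842, 0.17184534668922424), 0.0698360875248909) ell ((0.5706637501716614, 0.1720873862504959), (0.1373070925474167, 0.1385776400566101)) tilt [-0.0922 -0.0304]
few 9
n 543 zmed 0.14705826 mid [0.5727 0.1629] circ ((0.572145402431488, 0.16631871461868286), 0.06991349905729294) ell ((0.5722236633300781, 0.1657995581626892), (0.13649684190750122, 0.13797274231910706)) tilt [0.1966 1.0439]
n 19 zmed 0.1983373 mid [0.5763 0.1673] circ ((0.5730846524238586, 0.16731713712215424), 0.013580934144556522) ell ((0.5762184858322144, 0.16557557880878448), (0.014925255440175533, 0.029422348365187645)) tilt [-5.0306  6.8525]
```

View pics/w7.png

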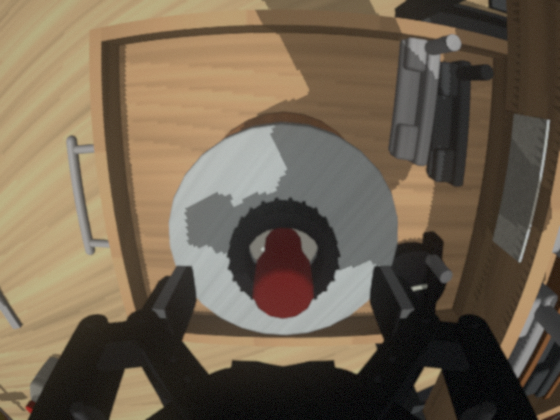

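View pics/sc7.png

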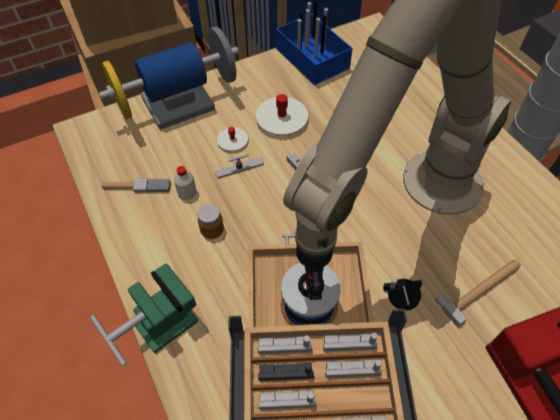

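The knob is free. The ring (229–340 px) and knob (254–315 px) are both centred on the jaws. I'll lower to the ring and grip it.

Run:
```python
from meas import *
R=Ry(d)
servo_line([0.5701,0.169,0.162],R,velocity=0.05); st("down")
gripper_to(0.05,40); hold(0.2); st("closed")
f=grab_frame("wrist"); save("w8.png",f)
f=grab_frame("side"); save("si8.png",f); cv2.imwrite("pics/si8z.png",cv2.resize(f["img"][80:220,210:390,::-1],None,fx=4,fy=4,interpolation=cv2.INTER_CUBIC))
```

```text
down 24.66 [0.5701 0.169  0.1618] F [-0.5 -0.1 -0.7] op 0.085
closed 25.25 [0.5704 0.1692 0.1626] F [-0.9  0.1  5.8] op 0.0556
```

View pics/w8.png

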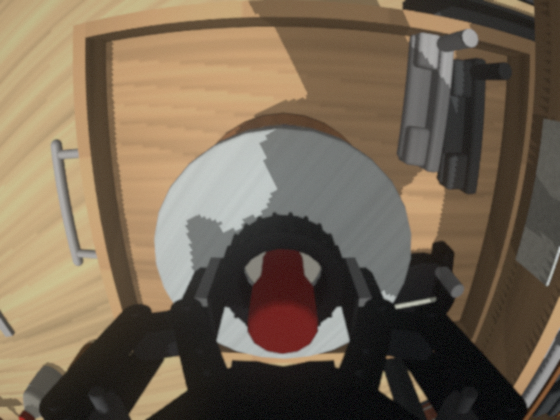

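View pics/si8z.png

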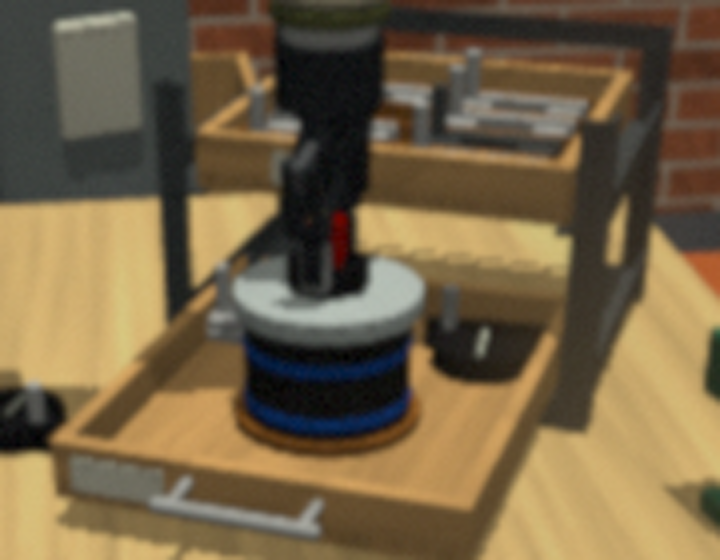

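The ring is pinched at 55.6 mm, consistent with its 58 mm diameter, and the knob is free in the middle. Lifting straight up, slowly.

Run:
```python
from meas import *
R=Ry(d)
gripper_to(0.05,55)
p=[0.5704,0.1692]
for z in(0.166,0.172,0.19,0.225,0.262):
    servo_line([*p,z],R,velocity=0.04); st("%.3f"%z)
hold(0.4); s=st("end")
f=grab_frame("wrist"); save("w9.png",f)
for n in("scene","side"):
    f=grab_frame(n); save(n[:2]+"9.png",f)
    if n=="side": cv2.imwrite("pics/si9z.png",cv2.resize(f["img"][60:220,210:390,::-1],None,fx=3.6,fy=3.6,interpolation=cv2.INTER_CUBIC))
    print(n);lid(f,p,s["tcp_pos"][2]-.0177,.005); lid(f,p,.141,.003,.07); lid(f,p,.197,.003,.03)
```

```text
0.166 25.82 [0.5704 0.1691 0.1661] F [ 0.3  0.4 -1.6] op 0.0554
0.172 26.12 [0.5705 0.1692 0.1722] F [ 0.7 -0.3 -1.4] op 0.0551
0.190 26.72 [0.5704 0.1692 0.1902] F [-0.4  0.4 -1.2] op 0.055
0.225 27.74 [0.5702 0.1692 0.2248] F [ 0.5  0.4 -2.2] op 0.0552
0.262 28.82 [0.5703 0.1692 0.2617] F [-0.7  1.2 -2.1] op 0.0551
end 29.22 [0.5704 0.1692 0.2619] F [-0.2 -0.  -1.8] op 0.0553
scene
n 1965 zmed 0.2439557 mid [0.5703 0.171 ] circ ((0.5708319544792175, 0.17136986553668976), 0.07016043365001678) ell ((0.5703872442245483, 0.17146991193294525), (0.13751287758350372, 0.1392388790845871)) tilt [-0.0701 -0.0841]
n 657 zmed 0.1407699 mid [0.5759 0.1729] circ ((0.5716704726219177, 0.1714698076248169), 0.06440581381320953) ell ((0.5711571574211121, 0.17165729403495789), (0.12491244822740555, 0.12736231088638306)) tilt [-0.028   0.1198]
few 0
side
n 533 zmed 0.24617782 mid [0.5721 0.1622] circ ((0.5722888708114624, 0.16586561501026154), 0.070636086165905) ell ((0.5724985599517822, 0.1661359816789627), (0.13718543946743011, 0.13890865445137024)) tilt [0.0263 1.3016]
n 493 zmed 0.14299008 mid [0.572  0.1648] circ ((0.572018027305603, 0.16738292574882507), 0.06567932665348053) ell ((0.5721272230148315, 0.16641372442245483), (0.1274740844964981, 0.127903550863266)) tilt [0.1448 0.5399]
n 33 zmed 0.19841832 mid [0.5716 0.166 ] circ ((0.5715463161468506, 0.16587017476558685), 0.014643136411905289) ell ((0.5711249113082886, 0.1663992553949356), (0.02481699548661709, 0.03019673004746437)) tilt [-0.8522  4.8811]
```

View pics/si9z.png

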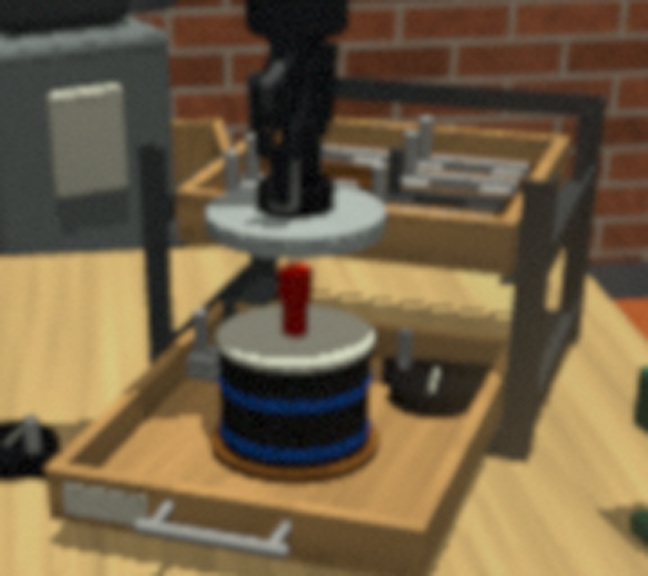

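View pics/sc9.png

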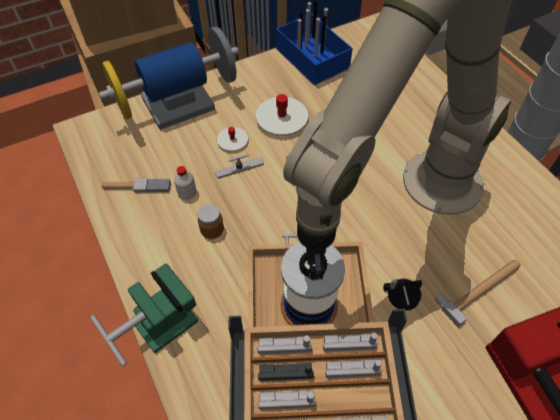

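View pics/w9.png

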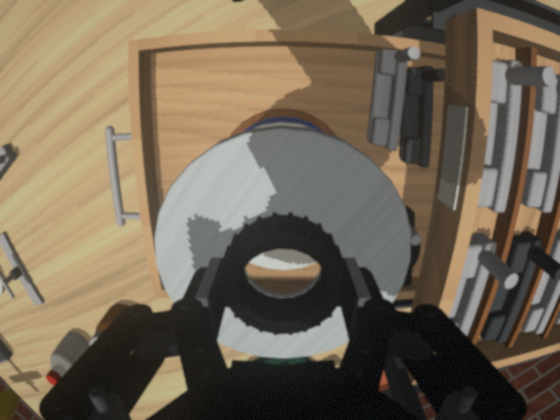

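The outer lid is level, with its lower edge at about 0.228. The inner flange top reads 0.141, which is home, and the barrel and tray are undisturbed. Handing in.

```bash
python3 -c "
from h import *
hand_in(); st('done')"
```

```text
the job is handed in; nothing more can be done
the job is handed in; nothing more can be done
```

The job is done and handed in at about 29 s of the 64 s allowed; no verdict is reported. I pulled the lower tray to its stop and carried both lids over by the red knob. I lowered them onto the barrel, let go of the knob, and lifted the outer lid alone by its grip ring. The arm finished still holding it above the barrel.

**Last checks, all passed:**
- **Tray:** it stalled against its stop at 34 N, and the barrel stood clear of the upper tray.
- **Seating:** contact came at TCP z = 0.1865 m, the height expected for home. After the lift, the inner lid's flange top measured 0.141 m in the scene camera, also home. It was level within about 0.1° there.
- **Outer lid:** it is level, with its lower edge about 105 mm above the inner lid's origin (86 mm needed). The centres of the two lids are within about 1 mm.
- **Bystanders:** none looked moved in the last scene picture. I judged that by eye and did not measure it.

**Disagreements:**
- The side camera read about 2 mm higher than the scene camera. It also put the centres up to 5 mm off in y and showed up to 1.3° of tilt. It sees the lids at a grazing angle, so I relied on the scene camera.
- The vision and handle-based estimates of the barrel centre differed by about 3 mm. I corrected for that by comparing the held lid with the barrel in the same view.

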